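Put lid, tiffin box and jar back on their own boards

ROBOT

A 7-joint arm with a two-finger parallel gripper is mounted at the origin on the work surface. World frame = base frame: x ahead of the robot, y to its left, z up, the work surface at z = 0. Lengths are in m, angles in rad, forces in N, time in s.
With the tool pointing down it reaches from about 0.4 to 0.875 m from the base axis. Payload 19.3 kg.
Tool frame: the origin (TCP) lies at the very end of the fingers, on their centre line; the grasp point (between the pads) lies 19 mm behind it; z points along the fingers, y is the line along which they close (so a half turn about z gives the same grasp; the last joint's range is limited). The gripper opens to 85 mm and grips with 20 to 120 N. Pads are 22 mm wide; open, the fingers measure 114 mm over their backs; the gripper's body (76 mm by 85 mm) begins 54 mm behind the grasp point. The pads swing forward as they close: fully open they stand 13 mm farther back than shut.
Start: joints at [-1.358, 0.521, -0.036, 1.599, 0.021, 1.021, -0.113], TCP at [0.174, 0.6, 0.231] pointing down, gripper open.
Joint ranges: [-2.91, 2.91], [-0.3, 2.13], [-1.5, 1.42], [0.17, 2.43], [-1.26, 4.41], [0.16, 1.93], [-2.52, 2.52]. Speed limits (rad/s): [1.89, 1.89, 2.39, 2.39, 3.01, 3.01, 3.01].

INTERFACE

Orientations are given as [roll, pitch, yaw] about the fixed x, y, z axes, in that order (R = Rz(yaw) Ry(pitch) Rx(roll)).
In Python, from workcell import bot gives the robot as it stands. The module is installed in compiled form; this text tells all that it offers.
- The arm moves only by the tool apply_moves, never from a script. Its arguments are lists of equal length, an entry for each row: "claw": the finger opening in m, from 0 to 0.0854; "xyz": the shift along the tool's x, y, z in m, a list of three; "twist": the turn, a rotation vector about the tool's x, y, z in rad, a list of three. A call has 1 to 20 rows; each row shifts and turns the commanded pose from where the row before left it, along the tool's axes as they then stand; what a row does not reach is not made up. A row lasts 1/10 s, in which the tool goes at most 50 mm and 8.59 degrees, less where a joint would pass 70% of its speed; a pose out of reach is approached as far as the arm can. A call with a gripper value outside its range is refused whole. The fingers move at their own pace and stop on an object; "force" is the grip in N (left out, the last holds). Time passes only in rows, so rows that do not move let the fingers close. It gives the time, the measured TCP pose, the force, the opening and the grip force at its end, in the units of the state.
- bot.observe(): the state, without advancing time (a new reading comes with each control period).
- bot.grab_frame(name): name is "scene" or "top" or "wrist"; returns a dict with "img" (480x640x3 uint8, red, green, blue), "vfov" (degrees; the focal length in pixels is half the picture's height over the tangent of half this angle, whatever the lens; pixels are square), "cx", "cy" (the principal point, pixels), "view" (4x4, takes a point from world to camera coordinates). Camera axes: x right, y up, looking along -z (the intrinsics and any distortion apply to the point x, -y, -z); pixel columns grow to the right and rows downward; lengths in m; the calibration is good to about 2 mm. A picture is of the moment at which its call begins. There is no depth.
- bot.job_done(): hands the job in; it is judged then, once.
Trained networks look in the newest picture that a camera, given by its name, has taken for a name from the list of things; names that differ only in an ending like _2 or _b are one class to them, and where a whole thing is asked for, a point or a joint stands for the part that bears it (a point fixed in the world has none). Each returns a list of dicts, best first, with "score" (0 to 1); they miss things now and then, are a little off and sometimes report something else, mostly with a low value. They report only what shows in the picture. A call takes as long as a camera call.
- bot.find_in(camera, query): "position" ([x, y, z] in m, in world coordinates, good to about 4 mm: the middle of the surface that is visible of it).
The state is a dict: "clock": time; "qpos": joint angles; "qd": joint speeds; "joint_efforts": joint torques, N m; "position": TCP position; "tool_rot": TCP orientation; "force": force on the tool from outside, world axes, zero at the start; "moment": the same for the moment, N m; "grip_width": finger opening in m; "finger_force": force on a finger pad.
Only numpy, scipy, OpenCV 4.12 (cv2) and the standard library are available. Lean on these libraries where they do the work, as an engineer would, in place of code of your own. Each camera call takes 0.05 s, during which the arm holds its last target. There are 200 camera calls.

TASK

The aluminium lid, the tiffin box and the glass jar are standing on one another's boards: put the lid on the large round board, the tiffin box on the oblong board with its long side along the board's, and the jar on the square board, each upright and well centred. Park one of them on the middle of the empty cork mat first, to make room for the swap. Set everything down gently rather than dropping it, and leave the glass bowl, the steel tumbler and the salt pot where they are.

Things in the scene. Friction and masses are not known exactly. Their poses are not given: they have to be found in the camera images.
- lid: Loose aluminium pot lid, disc 110 mm across, rim 5 mm high rising to 13 mm near the centre, with an upright round black knob 26 mm across in the middle, from z = 13 to 40 mm. About 0.18 kg. Upright at the start on one of the boards. Origin: centre of its underside, z up.
- tiffin: Loose closed plastic tiffin box, white, with a grey seam and a grey clip at each short end: 100 mm long (its x), 62 mm wide (its y), 50 mm high, straight sides; the clips make it 107 mm over all. About 0.25 kg, does not open. Upright at the start on one of the boards. Origin: centre of its underside, z up.
- jar: Loose closed clear-glass jar, straight cylinder 60 mm across and 60 mm high, with a steel cap 55 mm across above it up to z = 80 mm. About 0.28 kg. Upright at the start on one of the boards. Origin: centre of its underside, z up.
- round_board: Large round flat wooden board, 140 mm across, 12 mm thick, no rim; the lid's place. Fixed to the slab. Origin: centre of its underside, z up; top face at z = 12 mm.
- oblong_board: Oblong flat wooden board, 160 mm long (its x) by 90 mm (its y), 12 mm thick, no rim; the tiffin box's place. Fixed to the slab. Origin: centre of its underside, z up; top face at z = 12 mm.
- square_board: Square flat wooden board, 110 by 110 mm with sides along its x and y, 12 mm thick, no rim; the jar's place. Fixed to the slab. Origin: centre of its underside, z up; top face at z = 12 mm.
- cork_mat: Small round flat cork mat, 100 mm across, 12 mm thick, empty at the start; the free spot for parking. Fixed to the slab. Origin: centre of its underside, z up; top face at z = 12 mm.
- bowl: Open glass bowl, 100 mm across the rim, 45 mm high. Bystander, loose, not to be moved. Origin: centre of its underside.
- tumbler: Open steel drinking tumbler, 68 mm across the rim, 85 mm high. Bystander, loose, not to be moved. Origin: centre of its underside.
- salt_pot: Squat terracotta salt pot with a knobbed top, 84 mm across, 78 mm high. Bystander, loose, not to be moved. Origin: centre of its underside.

How it is judged:
By the outcome, as a careful person would: the job done as asked, in the order asked, and still so for the second after the job is handed in, with the robot touching nothing.
It also fails if it takes over 115 s, if anything falls off the work surface, if the arm or the gripper's body presses on something with over 40 N, if the wrist force passes 120 N, or if a joint passes its speed limit or range.

## Working session

There is one attempt and no reset: what is moved stays moved. The work goes in short steps, Python scripts to look and compute and a tool call to move; the robot and the scene stay as the last step left them, time stands still between calls to the robot, and variables do not carry over. Pictures are saved under pics/ and viewed, at most 14 in all, crops included, and the job is handed in when it is done.

Besides the shell and the picture viewer there is one more tool, called after "Emit:" as a command line: name --argument value ..., lists and objects as JSON in quotes. apply_moves: Moves the arm, as the interface text tells. Its arguments: {"type":"object","properties":{"claw":{"type":"array"},"xyz":{"type":"array"},"twist":{"type":"array"},"force":{"type":"number"}},"required":["claw","xyz","twist"]}

```bash
mkdir -p pics; python3 - <<'E'
from workcell import bot
import cv2
s=bot.observe(); print({k:(s[k] if not hasattr(s[k],'round') else s[k]) for k in ('clock','position','tool_rot','grip_width')})
for c in ("top","scene"):
    f=bot.grab_frame(c); cv2.imwrite(f"pics/{c}0.png",f["img"][:,:,::-1]); print(c,f["vfov"],f["cx"],f["cy"],f["view"],[k for k in f])
    if c=="top":
        for n in "lid tiffin jar round_board oblong_board square_board cork_mat bowl tumbler salt_pot".split():
            for d in bot.find_in(c,n)[:2]: print(n,[round(float(v),3) for v in d["position"]],round(float(d["score"]),2))
E
```

```text
{'clock': 0.0, 'position': array([0.174376  , 0.59983421, 0.23073503]), 'tool_rot': array([-3.14046631e+00,  7.75184525e-05,  2.85868721e+00]), 'grip_width': 0.08542221164853228}
top 42.87598344934668 331.4814326495426 238.68252940254075 [[ 0.00452443 -0.99995269  0.00861071 -0.00692309]
 [ 0.98705282  0.00584633  0.16028898 -0.50220157]
 [-0.16033174  0.00777401  0.98703257 -1.29983425]
 [ 0.          0.          0.          1.        ]] ['img', 'vfov', 'cx', 'cy', 'view']
lid [0.634, 0.159, 0.022] 0.81
tiffin [0.602, -0.124, 0.064] 0.81
tiffin [0.417, -0.014, 0.065] 0.17
jar [0.408, -0.247, 0.09] 0.71
round_board [0.399, -0.243, 0.017] 0.74
oblong_board [0.634, 0.159, 0.019] 0.65
oblong_board [0.583, 0.162, 0.014] 0.57
square_board [0.588, -0.116, 0.012] 0.9
square_board [0.628, -0.384, 0.027] 0.59
cork_mat [0.362, 0.245, 0.015] 0.83
bowl [0.626, -0.385, 0.026] 0.82
tumbler [0.604, 0.399, 0.049] 0.73
tumbler [0.406, -0.25, 0.093] 0.7
salt_pot [0.42, -0.011, 0.067] 0.7
scene 56.73799930242145 318.67859561174026 235.77635091244395 [[ 0.5322041   0.84652051 -0.01272062 -0.280508  ]
 [-0.618855    0.39923715  0.67648221  0.27186091]
 [ 0.57773461 -0.35215439  0.7363491  -1.21356228]
 [ 0.          0.          0.          1.        ]] ['img', 'vfov', 'cx', 'cy', 'view']
```

View pics/top0.png

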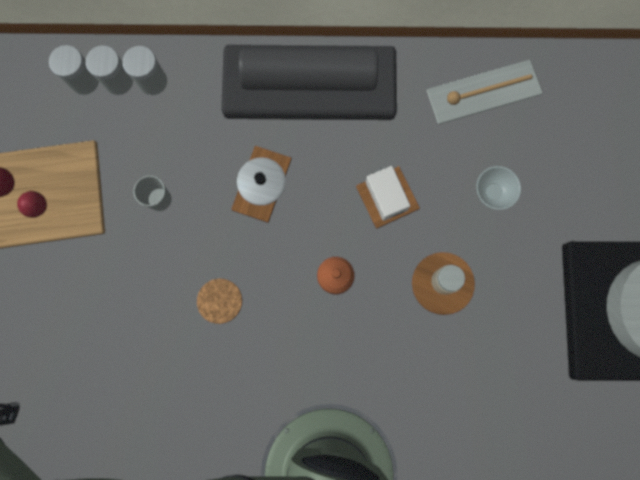

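View pics/scene0.png

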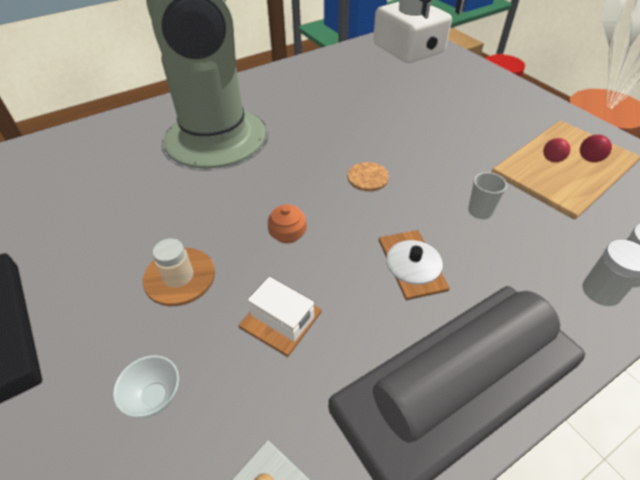

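Top view: jar on the round board (~450,280), lid on the oblong board (~260,182), tiffin on the square board (~388,193) and empty mat (220,300), which agrees with the networks. I'll park the jar first. Next I'll refine the poses by segmentation.

```bash
cat > h.py <<'E'
import numpy as np, cv2
from workcell import bot
def unproj(f,uv,z):
    uv=np.asarray(uv,float).reshape(-1,2); V=np.asarray(f["view"]); R=V[:3,:3]; C=-R.T@V[:3,3]
    F=240/np.tan(np.radians(f["vfov"])/2)
    d=np.c_[(uv[:,0]-f["cx"])/F,-(uv[:,1]-f["cy"])/F,-np.ones(len(uv))]@R
    return (C+d*((z-C[2])/d[:,2])[:,None])[:,:2]
def proj(f,p):
    V=np.asarray(f["view"]); c=V[:3,:3]@np.asarray(p,float)+V[:3,3]
    F=240/np.tan(np.radians(f["vfov"])/2)
    return np.array([f["cx"]-F*c[0]/c[2],f["cy"]+F*c[1]/c[2]])
def blob(f,mask,p,z,r=0.13):
    """mask pixels (largest component) near world p -> world pts at height z (outline)"""
    m=np.zeros(mask.shape,np.uint8); u=proj(f,[*p,z]); e=np.linalg.norm(proj(f,[p[0]+r,p[1],z])-u)
    cv2.circle(m,tuple(int(v) for v in u),int(e),255,-1); m&=mask.astype(np.uint8)*255
    cs,_=cv2.findContours(m,cv2.RETR_EXTERNAL,cv2.CHAIN_APPROX_NONE)
    return cs,z
def world(f,cs,z): return unproj(f,np.vstack(cs).reshape(-1,2),z)
def rect(P): 
    c,s,a=cv2.minAreaRect((P*1000).astype(np.float32)); return np.round(c,1),np.round(s,1),round(a,1)
def circ(P):
    c,r=cv2.minEnclosingCircle((P*1000).astype(np.float32)); return np.round(c,1),round(2*r,1)
def masks(img):
    h=cv2.cvtColor(img,cv2.COLOR_RGB2HSV).astype(int)
    return dict(wood=(h[...,0]<25)&(h[...,1]>90)&(h[...,2]>60), white=(h[...,1]<45)&(h[...,2]>150), dark=h[...,2]<60)
E
python3 - <<'E'
from h import *
f=bot.grab_frame("top"); M=masks(f["img"])
big=lambda cs,n=15:[c for c in cs if len(c)>n]
def run(n,k,p,z,r,fn):
    cs,_=blob(f,M[k],p,z,r); cs=big(cs,6); 
    if cs: print(n,[len(c) for c in cs],*fn(world(f,cs,z)), *(circ(world(f,cs,z)) if fn is rect else rect(world(f,cs,z))))
run("mat","wood",(.362,.245),.012,.07,circ)
run("round","wood",(.40,-.243),.012,.09,circ)
run("oblong","wood",(.60,.159),.012,.1,rect)
run("square","wood",(.588,-.12),.012,.09,rect)
run("tiffin","white",(.602,-.124),.062,.08,rect)
run("lidrim","white",(.634,.159),.017,.07,circ)
run("knob","dark",(.634,.159),.052,.04,circ)
run("jarcap","white",(.408,-.247),.092,.05,circ)
E
```

```text
mat [123] [367.9 242.3] 97.5 [367.3 242.9] [96.1 94.9] 45.9
round [175] [ 409. -252.] 138.3 [ 409.3 -251.4] [133.3 136.1] 0.3
oblong [106, 81] [627.1 158. ] [ 87.3 144.3] 71.5 [623.5 158.7] 158.6
square [241] [ 603.8 -130.3] [107.6 108.6] 25.0 [ 603.2 -130.4] 147.6
tiffin [131] [ 604.8 -124. ] [99.3 67.4] 23.5 [ 604.4 -124. ] 116.4
lidrim [148] [638.  160.3] 104.2 [636.4 165.3] [103.1  92.5] 14.7
knob [27] [634.7 154.4] 23.9 [634.5 154.4] [23.5 18.7] 27.0
jarcap [88] [ 412.5 -251.8] 46.9 [ 410.  -249.9] [44.1 36.6] 38.4
```

Emit:
apply_moves --claw '[0.085, 0.085, 0.085, 0.085, 0.085, 0.085, 0.085, 0.085, 0.085]' --xyz '[[0, 0, 0], [0, 0, 0], [0, 0, 0], [0, 0, 0], [0, 0, 0], [0, 0, 0], [0, 0, 0], [0, 0, 0], [0, 0, 0]]' --twist '[[0, 0, 0.143], [0, 0, 0.143], [0, 0, 0.143], [0, 0, 0.143], [0, 0, 0.143], [0, 0, 0.143], [0, 0, 0.143], [0, 0, 0.143], [0, 0, 0.144]]' --force 30

```text
clock: 1.55
position: [0.1743, 0.6002, 0.2313]
tool_rot: [-3.142, -0.0, 1.565]
force: [-0.3, 0.7, 0.2]
grip_width: 0.0849
finger_force: 0.0
```

Emit:
apply_moves --claw '[0.085, 0.085, 0.085, 0.085, 0.085, 0.085, 0.085, 0.085, 0.085, 0.085, 0.085, 0.085, 0.085, 0.085, 0.085, 0.085, 0.085, 0.085, 0.085, 0.085]' --xyz '[[-0.04, 0.03, 0], [-0.04, 0.03, 0], [-0.04, 0.03, 0], [-0.04, 0.03, 0], [-0.04, 0.03, 0], [-0.04, 0.03, 0], [-0.04, 0.03, 0], [-0.04, 0.03, 0], [-0.04, 0.03, 0], [-0.04, 0.03, 0], [-0.045, -0.006, 0], [-0.045, -0.006, 0], [-0.045, -0.006, 0], [-0.045, -0.006, 0], [-0.045, -0.006, 0], [-0.045, -0.006, 0], [-0.045, -0.006, 0], [-0.045, -0.006, 0], [-0.045, -0.006, 0], [-0.045, -0.006, 0]]' --twist '[[0, 0, -0.006], [0, 0, 0], [0, 0, 0], [0, 0, 0], [0, 0, 0], [0, 0, 0], [0, 0, 0], [0, 0, 0], [0, 0, 0], [0, 0, 0], [0, 0, 0], [0, 0, 0], [0, 0, 0], [0, 0, 0], [0, 0, 0], [0, 0, 0], [0, 0, 0], [0, 0, 0], [0, 0, 0], [0, 0, 0]]'

```text
clock: 3.55
position: [0.4188, -0.2503, 0.2316]
tool_rot: [3.141, -0.0, 1.577]
force: [1.6, 0.7, 0.3]
grip_width: 0.0851
finger_force: 0.0
```

```bash
python3 - <<'E'
from h import *
s=bot.observe(); print(s["clock"],s["position"],s["tool_rot"],s["qpos"].round(2))
f=bot.grab_frame("wrist"); print(f["vfov"],f["view"]); cv2.imwrite("pics/w1.png",f["img"][:,:,::-1])
for n in("jar","round_board"): print(n,[(np.round(d["position"],3),round(d["score"],2)) for d in bot.find_in("wrist",n)[:2]], proj(f,[.41,-.25,.092]),proj(f,[.409,-.252,.012]))
np.save("w1.npy",f["img"])
E
```

```text
3.55 [ 0.41882414 -0.2503102   0.2315543 ] [ 3.14090910e+00 -2.83700890e-05  1.57712362e+00] [-0.02  0.34  0.55  1.97 -0.23  0.89  0.67]
63.013787852921865 [[ 9.99980652e-01  6.22017932e-03 -7.60256868e-05 -4.17028003e-01]
 [-5.94409265e-03  9.51849597e-01 -3.06507768e-01  2.80933098e-01]
 [-1.83416826e-03  3.06502289e-01  9.51868154e-01 -3.02256097e-01]
 [ 0.00000000e+00  0.00000000e+00  0.00000000e+00  1.00000000e+00]]
jar [(array([ 0.406, -0.245,  0.088]), 0.63), (array([ 0.577, -0.15 ,  0.013]), 0.5)] [307.68632233 220.77152855] [309.01692978 200.19686478]
round_board [(array([ 0.403, -0.227,  0.012]), 0.89)] [307.68632233 220.77152855] [309.01692978 200.19686478]
```

View pics/w1.png

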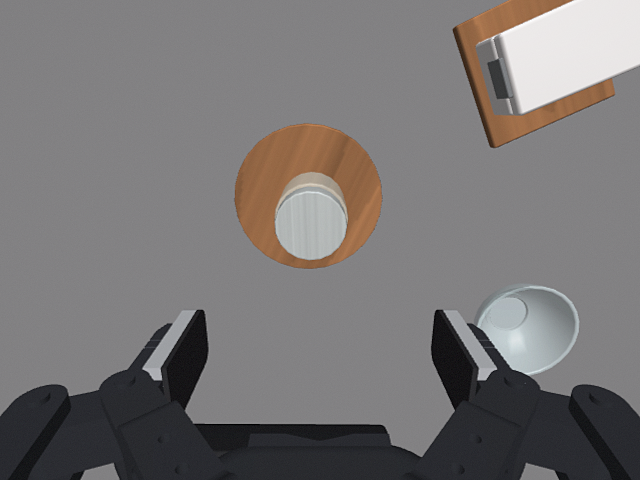

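Wrist view: jar cap circle centred near (311,225) with radius ≈36 px, round board centred near (309,196) with radius ≈73 px, and the bowl clear to the right. I'll compute both centres.

```bash
python3 - <<'E'
from h import *
f=bot.grab_frame("wrist"); M=masks(f["img"])
cs,z=blob(f,M["wood"],(.409,-.25),.012,.1); P=world(f,[c for c in cs if len(c)>100],.012); print("board",circ(P),rect(P))
g=cv2.cvtColor(f["img"],cv2.COLOR_RGB2GRAY)
h=cv2.HoughCircles(cv2.GaussianBlur(g,(5,5),1),cv2.HOUGH_GRADIENT,1,30,param1=80,param2=20,minRadius=30,maxRadius=42)
for c in h[0][:4]: print(c, unproj(f,c[:2],.092))
print(unproj(f,[[275,224],[347,224],[311,190],[311,260]],.092))
print(bot.observe()["position"])
E
```

```text
board (array([ 407.7, -251.6]), 138.9) (array([ 407.6, -251.8]), array([137.6, 137.7]), 46.6)
[312.5 221.5  36.8] [[ 0.41292297 -0.25158206]]
[539.5 323.5  41.4] [[ 0.59712801 -0.33740028]]
[[ 0.38488244 -0.25355358]
 [ 0.43870034 -0.25349011]
 [ 0.41193458 -0.22781816]
 [ 0.41163512 -0.28233939]]
[ 0.41887223 -0.24939862  0.2312635 ]
```

Emit:
apply_moves --claw '[0.085, 0.085, 0.085, 0.085, 0.085, 0.085, 0.085, 0.085, 0.085, 0.05, 0.05, 0.05, 0.05, 0.05, 0.05, 0.05]' --xyz '[[-0.0045, -0.007, 0.03], [0, 0, 0.04], [0, 0, 0.035], [0, 0, 0.03], [0, 0, 0.025], [0, 0, 0.02], [0, 0, 0.01], [0, 0, 0.006], [0, 0, 0], [0, 0, 0], [0, 0, 0], [0, 0, 0], [0, 0, 0], [0, 0, 0], [0, 0, 0], [0, 0, 0]]' --twist '[[0, 0, 0], [0, 0, 0], [0, 0, 0], [0, 0, 0], [0, 0, 0], [0, 0, 0], [0, 0, 0], [0, 0, 0], [0, 0, 0], [0, 0, 0], [0, 0, 0], [0, 0, 0], [0, 0, 0], [0, 0, 0], [0, 0, 0], [0, 0, 0]]' --force 35

```text
clock: 5.35
position: [0.4127, -0.2532, 0.0361]
tool_rot: [3.14, 0.0, 1.577]
force: [-1.2, 0.9, 7.6]
grip_width: 0.0594
finger_force: 35.8
```

Emit:
apply_moves --claw '[0.05, 0.05, 0.05, 0.05, 0.05, 0.05, 0.05, 0.05, 0.05, 0.05, 0.05, 0.05, 0.05, 0.05, 0.05, 0.05, 0.05, 0.05, 0.05]' --xyz '[[0, 0, -0.01], [0, 0, -0.03], [0, 0, -0.04], [0, 0, -0.04], [0.02, 0.003, -0.02], [0.034, 0.005, 0], [0.04, 0.006, 0], [0.04, 0.006, 0], [0.04, 0.006, 0], [0.04, 0.006, 0], [0.039, 0.005, 0], [0.04, -0.012, 0], [0.04, -0.013, 0], [0.04, -0.013, 0], [0.04, -0.013, 0], [0.035, -0.013, 0], [0.03, -0.01, 0], [0.0177, -0.0077, 0], [0, 0, 0]]' --twist '[[0, 0, 0], [0, 0, 0], [0, 0, 0], [0, 0, 0], [0, 0, 0], [0, 0, 0], [0, 0, 0], [0, 0, 0], [0, 0, 0], [0, 0, 0], [0, 0, 0], [0, 0, 0], [0, 0, 0], [0, 0, 0], [0, 0, 0], [0, 0, 0], [0, 0, 0], [0, 0, 0], [0, 0, 0]]'

```text
clock: 7.25
position: [0.3634, 0.2445, 0.1758]
tool_rot: [-3.141, -0.001, 1.58]
force: [0.1, -0.0, -3.6]
grip_width: 0.0594
finger_force: 39.8
```

```bash
python3 - <<'E'
from h import *
f=bot.grab_frame("wrist"); s=bot.observe(); print(s["position"],s["tool_rot"],s["grip_width"],s["force"],s["qpos"].round(2))
cv2.imwrite("pics/w2.png",f["img"][:,:,::-1]); print(proj(f,[.368,.2425,.012]))
E
```

```text
[0.36403531 0.24305245 0.17584128] [ 3.14153064e+00 -3.45104785e-04  1.57890048e+00] 0.059213193614425993 [ 0.72489285 -0.0896656  -3.44431923] [-1.11  0.34  0.49  2.15 -0.25  0.7  -0.45]
[325.38720591 215.80391398]
```

View pics/w2.png

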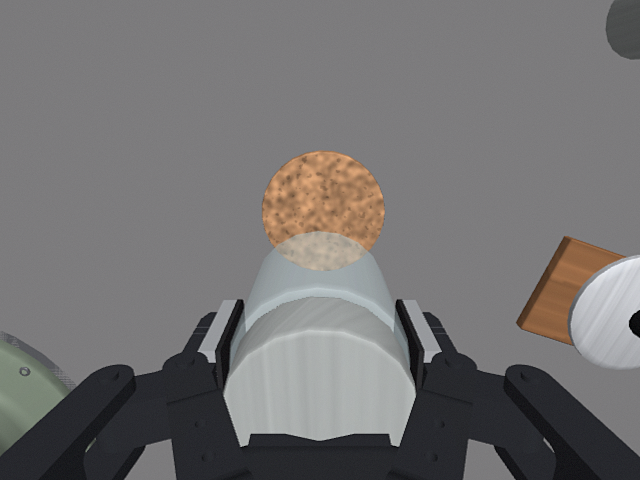

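Mat is at about (323,212) px, within 3 mm of the estimate. Jar is held upright. Lowering it onto the mat.

Emit:
apply_moves --claw '[0.05, 0.05, 0.05, 0.05, 0.05, 0.05, 0.05, 0.05, 0.05, 0.05, 0.085, 0.085, 0.085, 0.085]' --xyz '[[0.0015, 0.003, 0.02], [0, 0, 0.035], [0, 0, 0.035], [0, 0, 0.02], [0, 0, 0.012], [0, 0, 0.008], [0, 0, 0.004], [0, 0, 0.003], [0, 0, 0.002], [0, 0, 0], [0, 0, 0], [0, 0, 0], [0, 0, 0], [0, 0, 0]]' --twist '[[0, 0, 0], [0, 0, 0], [0, 0, 0], [0, 0, 0], [0, 0, 0], [0, 0, 0], [0, 0, 0], [0, 0, 0], [0, 0, 0], [0, 0, 0], [0, 0, 0], [0, 0, 0], [0, 0, 0], [0, 0, 0]]'

```text
clock: 8.7
position: [0.3677, 0.2439, 0.0364]
tool_rot: [3.141, -0.0, 1.577]
force: [0.1, -0.6, -1.4]
grip_width: 0.0852
finger_force: 0.0
```

Emit:
apply_moves --claw '[0.085, 0.085, 0.085, 0.085, 0.085, 0.085, 0.085, 0.085, 0.085, 0.085, 0.085, 0.085, 0.085]' --xyz '[[0, 0, -0.02], [0, 0, -0.04], [0, 0, -0.04], [0, 0, -0.04], [0, 0, -0.04], [-0.01, 0.03, 0], [-0.015, 0.042, 0], [-0.015, 0.045, 0], [-0.015, 0.045, 0], [-0.015, 0.045, 0], [-0.01, 0.035, 0], [-0.01, 0.025, 0], [0, 0, 0]]' --twist '[[0, 0, 0], [0, 0, 0], [0, 0, 0], [0, 0, 0], [0, 0, 0], [0, 0, 0], [0, 0, 0], [0, 0, 0], [0, 0, 0], [0, 0, 0], [0, 0, 0], [0, 0, 0], [0, 0, 0]]'

```text
clock: 10.0
position: [0.6374, 0.1529, 0.2156]
tool_rot: [3.141, 0.002, 1.574]
force: [-0.2, -0.7, -0.4]
grip_width: 0.085
finger_force: 0.0
```

```bash
python3 - <<'E'
from h import *
f=bot.grab_frame("wrist"); s=bot.observe(); print(s["position"],s["tool_rot"],s["qpos"].round(2))
cv2.imwrite("pics/w3.png",f["img"][:,:,::-1]); M=masks(f["img"])
u=proj(f,[.6345,.1544,.052]); print(u)
cs,_=blob(f,M["dark"],(.6345,.1544),.052,.025); print("knob",circ(world(f,cs,.052)),[cv2.boundingRect(c) for c in cs])
cs,_=blob(f,M["wood"],(.624,.159),.012,.1); cs=[c for c in cs if len(c)>30]; P=world(f,cs,.012); print("board",rect(P),circ(P),len(cs))
E
```

```text
[0.6358543  0.15403716 0.21561039] [-3.14111760e+00  1.11949872e-03  1.57483292e+00] [-0.65  0.64  0.52  1.55 -0.35  1.04 -0.04]
[315.9280324  211.04154105]
knob (array([636.9, 160. ]), 28.2) [(304, 187, 30, 35)]
board (array([633. , 158.1]), array([ 89.6, 158.5]), 71.6) (array([632.8, 157.6]), 179.8) 2
```

View pics/w3.png

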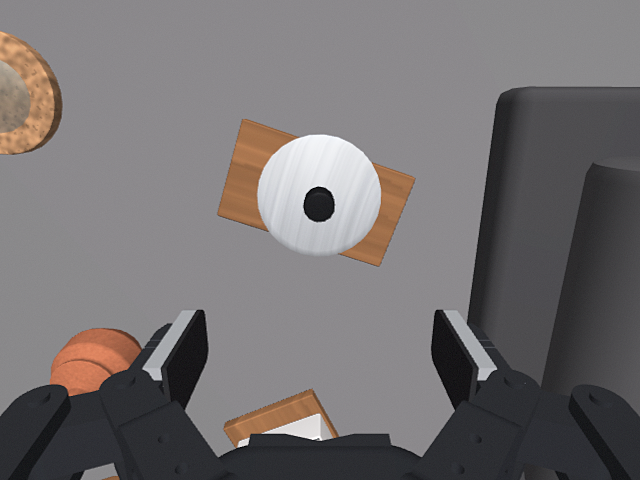

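Wrist view: knob top at about (319,207), lid disc centred at (319,195), oblong board fully outlined (centre 0.633, 0.158, long axis −18.4°). Grasping the knob.

Emit:
apply_moves --claw '[0.06, 0.06, 0.05, 0.05, 0.05, 0.05, 0.05, 0.05, 0.05, 0.015, 0.015, 0.015, 0.015, 0.015, 0.015, 0.015, 0.015]' --xyz '[[0.0035, 0.001, 0.03], [0, 0, 0.04], [0, 0, 0.04], [0, 0, 0.03], [0, 0, 0.02], [0, 0, 0.013], [0, 0, 0.008], [0, 0, 0.004], [0, 0, 0], [0, 0, 0], [0, 0, 0], [0, 0, 0], [0, 0, 0], [0, 0, 0], [0, 0, 0], [0, 0, 0], [0, 0, 0]]' --twist '[[0, 0, 0], [0, 0, 0], [0, 0, 0], [0, 0, 0], [0, 0, 0], [0, 0, 0], [0, 0, 0], [0, 0, 0], [0, 0, 0], [0, 0, 0], [0, 0, 0], [0, 0, 0], [0, 0, 0], [0, 0, 0], [0, 0, 0], [0, 0, 0], [0, 0, 0]]' --force 40

```text
clock: 11.75
position: [0.6366, 0.1591, 0.0323]
tool_rot: [3.141, -0.001, 1.577]
force: [-1.8, 0.6, 6.7]
grip_width: 0.0241
finger_force: 38.9
```

Emit:
apply_moves --claw '[0.015, 0.015, 0.015, 0.015, 0.015, 0.015, 0.015, 0.015, 0.015, 0.015, 0.015, 0.015, 0.015, 0.015, 0.015, 0.015, 0.015, 0.015]' --xyz '[[0, 0, -0.01], [0, 0, -0.03], [0, 0, -0.04], [0, 0, -0.04], [-0.015, -0.008, -0.02], [-0.03, -0.017, 0], [-0.036, -0.02, 0], [-0.036, -0.02, 0], [-0.036, -0.02, 0], [-0.036, -0.02, 0], [-0.036, -0.02, 0], [-0.036, -0.02, 0], [-0.036, -0.02, 0], [-0.036, -0.02, 0], [-0.036, -0.02, 0], [-0.026, -0.015, 0], [-0.016, -0.009, 0], [0, 0, 0]]' --twist '[[0, 0, 0], [0, 0, 0], [0, 0, 0], [0, 0, 0], [0, 0, 0], [0, 0, 0], [0, 0, 0], [0, 0, 0], [0, 0, 0], [0, 0, 0], [0, 0, 0], [0, 0, 0], [0, 0, 0], [0, 0, 0], [0, 0, 0], [0, 0, 0], [0, 0, 0], [0, 0, 0]]'

```text
clock: 13.55
position: [0.4082, -0.2558, 0.1723]
tool_rot: [3.141, 0.001, 1.573]
force: [-0.1, 1.5, -2.2]
grip_width: 0.0247
finger_force: 39.6
```

```bash
python3 - <<'E'
from h import *
f=bot.grab_frame("wrist"); s=bot.observe(); print(s["position"],s["tool_rot"],s["grip_width"],s["force"])
cv2.imwrite("pics/w4.png",f["img"][:,:,::-1]); M=masks(f["img"]); print(proj(f,[.408,-.252,.012]))
E
```

```text
[ 0.40909602 -0.25434277  0.17203515] [3.14064668e+00 1.62357870e-04 1.57430781e+00] 0.024752219553771417 [ 0.55444065  1.17323338 -1.5835183 ]
[319.23413312 209.53516353]
```

View pics/w4.png

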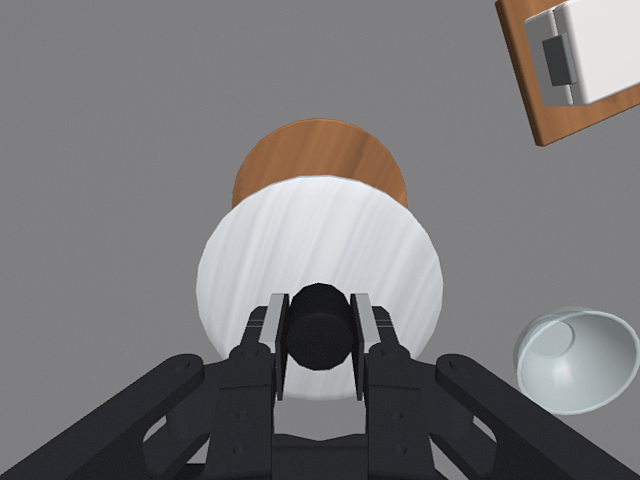

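Lid is held level; disc centre about (319.5,287), board centre column ≈319.5. Checking the lid's offset in the hand.

```bash
python3 - <<'E'
from h import *
f=bot.grab_frame("wrist"); 
P=unproj(f,[[196,284],[443,284],[319,175]],.1575); print(P, (P[0,0]+P[1,0])/2, P[2,1]-.055)
cs,_=blob(f,masks(f["img"])["wood"],(.408,-.252),.012,.1); P=world(f,cs,.012)
P=P[P[:,1]>-.22]; A=np.c_[2*P,np.ones(len(P))]; print(np.linalg.lstsq(A,(P**2).sum(1),rcond=None)[0])
print(bot.observe()["position"])
E
```

```text
[[ 0.35496444 -0.24833407]
 [ 0.46300651 -0.24797241]
 [ 0.40860889 -0.20050487]] 0.4089854764230434 -0.2555048742200705
[ 0.40779211 -0.25126341 -0.22474015]
[ 0.40968259 -0.25343536  0.17186703]
```

Emit:
apply_moves --claw '[0.015, 0.015, 0.015, 0.015, 0.015, 0.015, 0.015, 0.015, 0.015, 0.015, 0.05, 0.05, 0.05, 0.05, 0.05]' --xyz '[[0.003, -0.001, 0.02], [0, 0, 0.035], [0, 0, 0.035], [0, 0, 0.02], [0, 0, 0.012], [0, 0, 0.008], [0, 0, 0.004], [0, 0, 0.003], [0, 0, 0.002], [0, 0, 0], [0, 0, 0], [0, 0, 0], [0, 0, 0], [0, 0, -0.02], [0, 0, -0.04]]' --twist '[[0, 0, 0], [0, 0, 0], [0, 0, 0], [0, 0, 0], [0, 0, 0], [0, 0, 0], [0, 0, 0], [0, 0, 0], [0, 0, 0], [0, 0, 0], [0, 0, 0], [0, 0, 0], [0, 0, 0], [0, 0, 0], [0, 0, 0]]'

```text
clock: 15.15
position: [0.4074, -0.25, 0.0915]
tool_rot: [-3.138, -0.001, 1.576]
force: [1.7, 0.1, 1.5]
grip_width: 0.0497
finger_force: 0.0
```

Emit:
apply_moves --claw '[0.06, 0.085, 0.085, 0.085, 0.085, 0.085, 0.085, 0.085, 0.085, 0.085, 0.085, 0.085, 0.085, 0.085, 0.085, 0.085, 0.085]' --xyz '[[0, 0, -0.04], [0.01, 0.015, -0.04], [0.02, 0.0316, -0.02], [0.024, 0.038, 0], [0.024, 0.038, 0], [0.024, 0.038, 0], [0.016, 0.025, 0], [0.008, 0.012, 0], [0, 0, 0], [0, 0, 0], [0, 0, 0], [0, 0, 0], [0, 0, 0], [0, 0, 0], [0, 0, 0], [0, 0, 0], [0, 0, 0]]' --twist '[[0, 0, 0], [0, 0, 0], [0, 0, 0], [0, 0, 0], [0, 0, 0], [0, 0, 0], [0, 0, 0], [0, 0, 0], [0, 0, 0.13], [0, 0, 0.145], [0, 0, 0.145], [0, 0, 0.145], [0, 0, 0.145], [0, 0, 0.145], [0, 0, 0.145], [0, 0, 0.145], [0, 0, 0.016]]'

```text
clock: 16.85
position: [0.6049, -0.1237, 0.1922]
tool_rot: [3.141, 0.001, 0.412]
force: [-0.0, 0.5, -0.3]
grip_width: 0.0847
finger_force: 0.0
```

```bash
python3 - <<'E'
from h import *
f=bot.grab_frame("wrist"); s=bot.observe(); print(s["position"],s["tool_rot"],s["qpos"].round(2))
cv2.imwrite("pics/w5.png",f["img"][:,:,::-1]); M=masks(f["img"]); print(proj(f,[.605,-.124,.062]))
for k,z,p in(("white",.062,(.605,-.124)),("wood",.012,(.604,-.130))):
    cs,_=blob(f,M[k],p,z,.085); cs=[c for c in cs if len(c)>30]; print(k,len(cs),rect(world(f,cs,z)))
E
```

```text
[ 0.60494148 -0.12363678  0.19221912] [3.14139075e+00 7.08436881e-04 4.15851698e-01] [-0.41  0.71  0.84  1.69 -0.6   1.02 -0.52]
[319.28481449 224.46567814]
white 1 (array([ 607.3, -125.3]), array([102.4,  60.7]), 23.5)
wood 1 (array([ 604.1, -129.8]), array([109.4, 108.7]), 25.1)
```

View pics/w5.png

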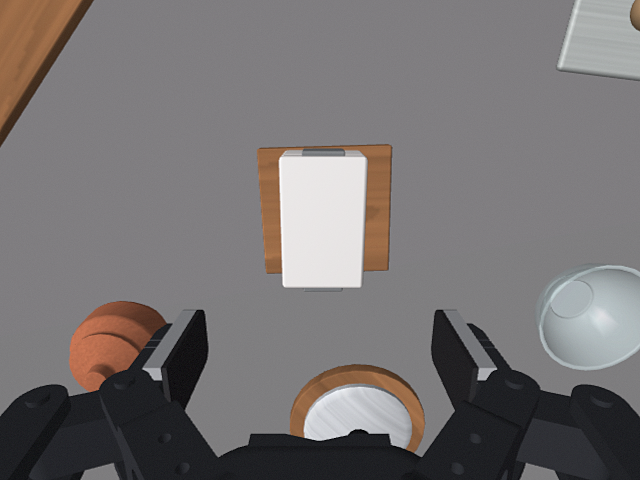

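Wrist view: tiffin top face spans rows 156–288, centred at (322,222), aligned with the tool. The square board is outlined, centre (0.604, −0.130). Grasping.

Emit:
apply_moves --claw '[0.085, 0.085, 0.085, 0.085, 0.085, 0.085, 0.085, 0.085, 0.05, 0.05, 0.05, 0.05, 0.05, 0.05, 0.05]' --xyz '[[0.001, 0.002, 0.03], [0, 0, 0.04], [0, 0, 0.035], [0, 0, 0.03], [0, 0, 0.02], [0, 0, 0.01], [0, 0, 0.005], [0, 0, 0], [0, 0, 0], [0, 0, 0], [0, 0, 0], [0, 0, 0], [0, 0, 0], [0, 0, 0], [0, 0, 0]]' --twist '[[0, 0, 0], [0, 0, 0], [0, 0, 0], [0, 0, 0], [0, 0, 0], [0, 0, 0], [0, 0, 0], [0, 0, 0], [0, 0, 0], [0, 0, 0], [0, 0, 0], [0, 0, 0], [0, 0, 0], [0, 0, 0], [0, 0, 0]]' --force 40

```text
clock: 18.4
position: [0.6077, -0.1248, 0.0234]
tool_rot: [3.141, -0.001, 0.416]
force: [-1.2, -0.1, 6.7]
grip_width: 0.0614
finger_force: 43.8
```

Emit:
apply_moves --claw '[0.05, 0.05, 0.05, 0.05, 0.05, 0.05, 0.05, 0.05, 0.05, 0.05, 0.05, 0.05, 0.05, 0.05, 0.05, 0.05, 0.05, 0.05, 0.05]' --xyz '[[0, 0, -0.01], [0, 0, -0.03], [0, 0, -0.04], [0.006, -0.011, -0.03], [0.014, -0.026, -0.01], [0.019, -0.034, 0], [0.02, -0.036, 0], [0.02, -0.036, 0], [0.02, -0.036, 0], [0.019, -0.0348, 0], [0.013, -0.025, 0], [0.006, -0.01, 0], [0, 0, 0], [0, 0, 0], [0, 0, 0], [0, 0, 0], [0, 0, 0], [0, 0, 0], [0, 0, 0]]' --twist '[[0, 0, 0], [0, 0, 0], [0, 0, 0], [0, 0, 0], [0, 0, 0], [0, 0, 0], [0, 0, 0], [0, 0, 0], [0, 0, 0], [0, 0, 0], [0, 0, 0], [0, 0, 0], [0, 0, 0.11], [0, 0, 0.135], [0, 0, 0.135], [0, 0, 0.135], [0, 0, 0.13], [0, 0, 0.089], [0, 0, 0]]'

```text
clock: 20.3
position: [0.6319, 0.1579, 0.1428]
tool_rot: [3.141, -0.0, -0.32]
force: [-0.2, -0.0, -3.6]
grip_width: 0.0616
finger_force: 45.2
```

```bash
python3 - <<'E'
from h import *
f=bot.grab_frame("wrist"); s=bot.observe(); print(s["position"],s["tool_rot"],s["grip_width"],s["qpos"].round(2))
cv2.imwrite("pics/w6.png",f["img"][:,:,::-1])
a=np.radians(-18.4); ux=np.array([np.cos(a),np.sin(a)]); uy=np.array([-ux[1],ux[0]])
for i in(1,-1):
  for j in(1,-1): print(i,j,proj(f,[*(np.array([.633,.158])+.08*i*ux+.045*j*uy),.012]).round(1))
E
```

```text
[0.63189248 0.15789585 0.14272786] [ 3.14128029e+00 -2.13194873e-04 -3.16572581e-01] 0.061800967030626444 [-0.89  0.91  0.99  1.63 -0.85  1.08 -1.54]
1 1 [249.7 107. ]
1 -1 [385.8 107.1]
-1 1 [260.6 321.2]
-1 -1 [375.  321.3]
```

View pics/w6.png

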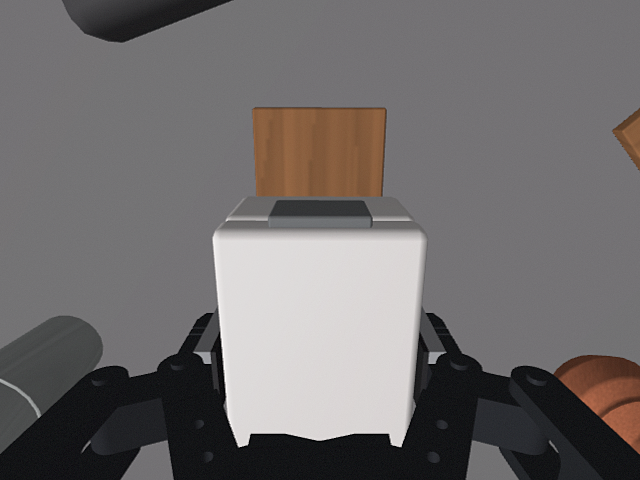

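```bash
python3 - <<'E'
from h import *
f=bot.grab_frame("wrist"); s=bot.observe(); p=s["position"]; y=s["tool_rot"][2]
T=np.array([[np.cos(y),np.sin(y)],[np.sin(y),-np.cos(y)]])
print(p,y)
print("tiffin far edge top, tool", T@(unproj(f,[[319.5,229]],.1815)[0]-p[:2]), "far bottom edge/ seam", T@(unproj(f,[[319.5,197]],.1315)[0]-p[:2]))
print("board far edge", T@(unproj(f,[[319.5,107.5]],.012)[0]-p[:2]))
E
```

```text
[0.63194762 0.15796013 0.14271224] -0.3155829901752154
tiffin far edge top, tool [0.04756477 0.00064866] far bottom edge/ seam [0.0459056  0.00070867]
board far edge [0.08072417 0.00088365]
```

Board edges match the prediction (far edge at row 107, centre column 319.5). The tiffin sits ~3 mm back in the hand, so I'm shifting +3 mm along the board while lowering.

Emit:
apply_moves --claw '[0.05, 0.05, 0.05, 0.05, 0.05, 0.05, 0.05, 0.05, 0.05, 0.085, 0.085, 0.085, 0.085, 0.085, 0.085, 0.085, 0.085]' --xyz '[[0.003, 0, 0.02], [0, 0, 0.035], [0, 0, 0.03], [0, 0, 0.016], [0, 0, 0.009], [0, 0, 0.004], [0, 0, 0.003], [0, 0, 0.002], [0, 0, 0], [0, 0, 0], [0, 0, 0], [0, 0, 0], [0, 0, -0.02], [0, 0, -0.04], [0, 0, -0.045], [0, 0, -0.045], [0, 0, -0.02]]' --twist '[[0, 0, 0.003], [0, 0, 0], [0, 0, 0], [0, 0, 0], [0, 0, 0], [0, 0, 0], [0, 0, 0], [0, 0, 0], [0, 0, 0], [0, 0, 0], [0, 0, 0], [0, 0, 0], [0, 0, 0], [0, 0, 0], [0, 0, 0], [0, 0, 0], [0, 0, 0]]'

```text
clock: 22.1
position: [0.6358, 0.1566, 0.1989]
tool_rot: [-3.139, -0.004, -0.322]
force: [0.0, -0.5, -0.1]
grip_width: 0.0849
finger_force: 0.0
```

Emit:
apply_moves --claw '[0.085, 0.085, 0.085, 0.085, 0.085, 0.085, 0.085, 0.085, 0.085, 0.085, 0.085, 0.085, 0.085, 0.085, 0.085, 0.085, 0.085, 0.085, 0.085, 0.085]' --xyz '[[0, 0, 0], [0, 0, 0], [0, 0, 0], [0, 0, 0], [0, 0, 0], [0, 0, 0], [0, 0, 0], [0, 0, 0], [0, 0, 0], [0, 0, 0], [0, 0, 0], [0, 0, 0], [0, 0, 0], [0.01, -0.03, 0], [0.014, -0.042, 0], [0.015, -0.045, 0], [0.015, -0.045, 0], [0.015, -0.045, 0], [0.012, -0.039, 0], [0.006, -0.022, 0]]' --twist '[[0, 0, -0.146], [0, 0, -0.146], [0, 0, -0.146], [0, 0, -0.146], [0, 0, -0.146], [0, 0, -0.146], [0, 0, -0.146], [0, 0, -0.146], [0, 0, -0.146], [0, 0, -0.146], [0, 0, -0.146], [0, 0, -0.146], [0, 0, -0.141], [0, 0, 0], [0, 0, 0], [0, 0, 0], [0, 0, 0], [0, 0, 0], [0, 0, 0], [0, 0, 0]]'

```text
clock: 24.1
position: [0.3642, 0.2444, 0.1942]
tool_rot: [-3.141, -0.001, 1.573]
force: [-0.0, 0.7, -0.0]
grip_width: 0.0846
finger_force: 0.0
```

```bash
python3 - <<'E'
from h import *
f=bot.grab_frame("wrist"); s=bot.observe(); print(s["position"],s["tool_rot"])
cv2.imwrite("pics/w7.png",f["img"][:,:,::-1]); print(proj(f,[.367,.244,.092]))
t=bot.grab_frame("top"); cv2.imwrite("pics/top7.png",cv2.resize(t["img"][120:340,180:500,::-1],None,fx=2.4,fy=2.4))
E
```

```text
[0.36225839 0.24487077 0.19402123] [-3.13949387e+00 -9.98569150e-04  1.57379085e+00]
[324.03000797 237.14633715]
```

View pics/w7.png

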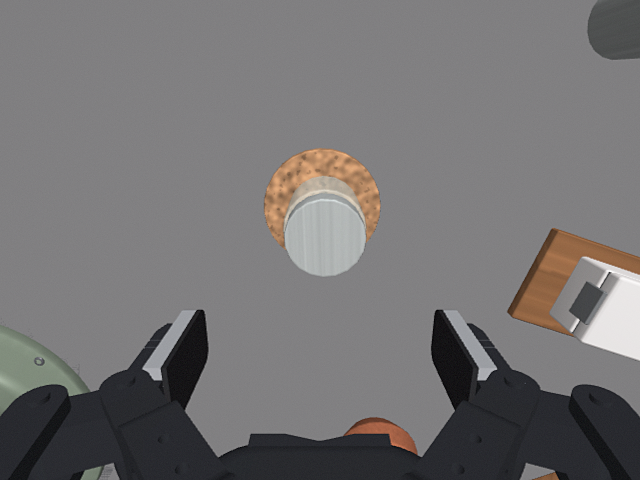

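View pics/top7.png

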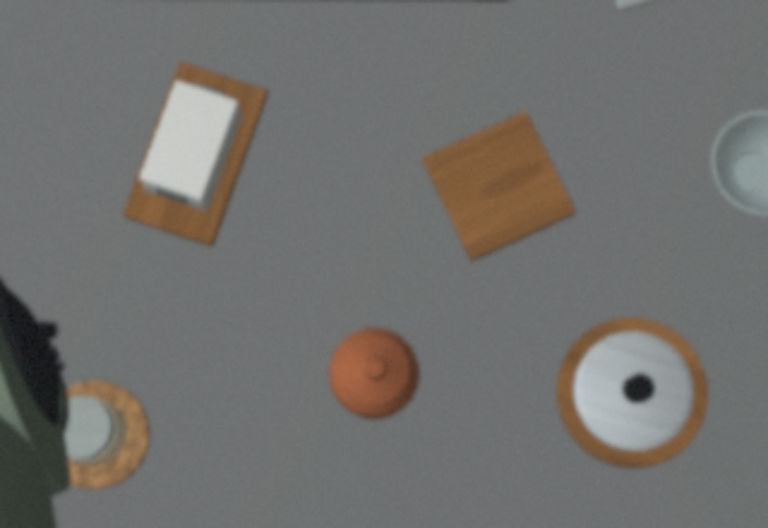

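Wrist view: jar cap centred at (325,236), on the mat as expected. The top crop shows the lid centred, the tiffin aligned and the square board free. Grasping the jar and refining the measurements from a top frame.

```bash
python3 - <<'E'
from h import *
f=bot.grab_frame("top"); M=masks(f["img"])
for n,k,p,z,r in(("square","wood",(.604,-.13),.012,.1),("tiffin","white",(.634,.158),.062,.075),("oblong","wood",(.633,.158),.012,.11),("lid","white",(.408,-.252),.017,.065),("round","wood",(.408,-.252),.012,.09)):
    cs,_=blob(f,M[k],p,z,r); P=world(f,[c for c in cs if len(c)>20],z); print(n,rect(P),circ(P))
E
```

```text
square (array([ 603.9, -130.2]), array([107.6, 108.4]), 25.2) (array([ 603.9, -130.2]), 148.8)
tiffin (array([632.9, 157.9]), array([ 61.4, 100.5]), 71.5) (array([632., 157.]), 112.6)
oblong (array([633.4, 155.8]), array([ 87.7, 157.8]), 71.4) (array([633.1, 155.4]), 176.1)
lid (array([ 409.3, -248.3]), array([103.7, 101.4]), 26.4) (array([ 409.7, -249.7]), 105.4)
round (array([ 409.3, -251.4]), array([133.3, 136.1]), 0.3) (array([ 409.3, -252. ]), 138.0)
```

Emit:
apply_moves --claw '[0.085, 0.085, 0.085, 0.085, 0.085, 0.085, 0.085, 0.085, 0.05, 0.05, 0.05, 0.05, 0.05, 0.05, 0.05]' --xyz '[[0, 0.0045, 0.02], [0, 0, 0.035], [0, 0, 0.035], [0, 0, 0.03], [0, 0, 0.02], [0, 0, 0.012], [0, 0, 0.006], [0, 0, 0], [0, 0, 0], [0, 0, 0], [0, 0, 0], [0, 0, 0], [0, 0, 0], [0, 0, 0], [0, 0, 0]]' --twist '[[0, 0, 0], [0, 0, 0], [0, 0, 0], [0, 0, 0], [0, 0, 0], [0, 0, 0], [0, 0, 0], [0, 0, 0], [0, 0, 0], [0, 0, 0], [0, 0, 0], [0, 0, 0], [0, 0, 0], [0, 0, 0], [0, 0, 0]]' --force 35

```text
clock: 25.75
position: [0.3713, 0.2444, 0.0362]
tool_rot: [3.141, -0.001, 1.572]
force: [-1.8, -1.3, 10.2]
grip_width: 0.0595
finger_force: 35.2
```

Emit:
apply_moves --claw '[0.05, 0.05, 0.05, 0.05, 0.05, 0.05, 0.05, 0.05, 0.05, 0.05, 0.05, 0.05, 0.05, 0.05, 0.05, 0.05, 0.05, 0.05]' --xyz '[[0, 0, -0.01], [0, 0, -0.03], [0, 0, -0.04], [0, 0, -0.04], [-0.013, 0.008, -0.02], [-0.026, 0.0163, 0], [-0.0375, 0.0235, 0], [-0.0375, 0.0235, 0], [-0.0375, 0.0235, 0], [-0.0375, 0.0235, 0], [-0.0375, 0.0235, 0], [-0.0375, 0.0235, 0], [-0.0375, 0.0235, 0], [-0.036, 0.0225, 0], [-0.024, 0.015, 0], [-0.013, 0.0082, 0], [0, 0, 0], [0, 0, 0]]' --twist '[[0, 0, 0], [0, 0, 0], [0, 0, 0], [0, 0, 0], [0, 0, 0], [0, 0, 0], [0, 0, 0], [0, 0, 0], [0, 0, 0], [0, 0, 0], [0, 0, 0], [0, 0, 0], [0, 0, 0], [0, 0, 0], [0, 0, 0], [0, 0, 0], [0, 0, 0], [0, 0, 0]]'

```text
clock: 27.55
position: [0.6056, -0.1294, 0.1756]
tool_rot: [-3.141, -0.0, 1.572]
force: [0.2, 0.3, -4.6]
grip_width: 0.0594
finger_force: 39.8
```

```bash
python3 - <<'E'
from h import *
f=bot.grab_frame("wrist"); s=bot.observe(); p=s["position"]; print(p,s["tool_rot"],s["grip_width"],s["qpos"].round(2))
cv2.imwrite("pics/w8.png",f["img"][:,:,::-1])
a=np.radians(25.2); u=np.array([np.cos(a),np.sin(a)]); v=np.array([-u[1],u[0]])
for i,j in((1,1),(1,-1),(-1,-1),(-1,1)): print(proj(f,[*(np.array([.604,-.130])+.055*(i*u+j*v)),.012]).round(1))
zt=p[2]-.0362+.012
print("cap edge",proj(f,[p[0],p[1]+.0275,zt+.08]),proj(f,[p[0],p[1]+.03,zt]))
E
```

```text
[ 0.60568198 -0.12887906  0.17552235] [-3.14117043e+00 -6.20121697e-04  1.57284505e+00] 0.059087778494327524 [-0.26  0.65  0.57  1.69 -0.42  0.93  0.48]
[352.9 119.2]
[406.4 245.2]
[287.2 296.4]
[224.4 181.3]
cap edge [320.09395022 322.28368298] [319.95075041 224.45692551]
```

View pics/w8.png

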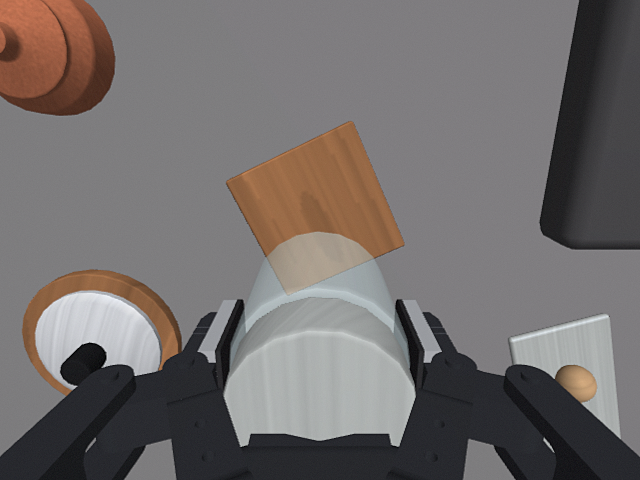

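Board corners (351,122), (404,244), (227,182) are within 3 px of prediction. The jar sits ~3 mm back in the hand, so I'm correcting by +2.5 mm in y and −1.5 mm in x while lowering.

Emit:
apply_moves --claw '[0.05, 0.05, 0.05, 0.05, 0.05, 0.05, 0.05, 0.05, 0.05, 0.05, 0.085, 0.085, 0.085, 0.085, 0.085, 0.085, 0.085, 0.085, 0.085]' --xyz '[[0.0025, -0.0015, 0.02], [0, 0, 0.035], [0, 0, 0.035], [0, 0, 0.02], [0, 0, 0.012], [0, 0, 0.008], [0, 0, 0.004], [0, 0, 0.003], [0, 0, 0.002], [0, 0, 0], [0, 0, 0], [0, 0, 0], [0, 0, 0], [0, 0, 0], [0, 0, -0.02], [0, 0, -0.04], [0, 0, -0.045], [0, 0, -0.045], [0, 0, -0.02]]' --twist '[[0, 0, 0], [0, 0, 0], [0, 0, 0], [0, 0, 0], [0, 0, 0], [0, 0, 0], [0, 0, 0], [0, 0, 0], [0, 0, 0], [0, 0, 0], [0, 0, 0], [0, 0, 0], [0, 0, 0], [0, 0, 0], [0, 0, 0], [0, 0, 0], [0, 0, 0], [0, 0, 0], [0, 0, 0]]'

```text
clock: 29.5
position: [0.6056, -0.1283, 0.2103]
tool_rot: [3.137, 0.001, 1.571]
force: [0.2, -0.5, -0.5]
grip_width: 0.085
finger_force: 0.0
```

Emit:
apply_moves --claw '[0.085, 0.085, 0.085, 0.085, 0.085, 0.085, 0.085]' --xyz '[[0, -0.03, 0], [0, -0.03, 0], [0, -0.03, 0], [0, -0.03, 0], [0, -0.03, 0], [0, 0, 0], [0, 0, 0]]' --twist '[[0, 0, 0], [0, 0, 0], [0, 0, 0], [0, 0, 0], [0, 0, 0], [0, 0, 0], [0, 0, 0]]'

```text
clock: 30.2
position: [0.4548, -0.1277, 0.2067]
tool_rot: [3.14, -0.0, 1.572]
force: [0.3, 0.6, -0.5]
grip_width: 0.0852
finger_force: 0.0
```

```bash
python3 - <<'E'
from h import *
f=bot.grab_frame("top"); cv2.imwrite("pics/top9.png",cv2.resize(f["img"][120:340,120:540,::-1],None,fx=1.9,fy=1.9)); M=masks(f["img"])
for n,k,p,z,r in(("jar","white",(.604,-.13),.092,.045),("square","wood",(.604,-.13),.012,.1)):
    cs,_=blob(f,M[k],p,z,r); P=world(f,[c for c in cs if len(c)>20],z); print(n,rect(P),circ(P))
for n in("bowl","tumbler","salt_pot","jar"): print(n,[(np.round(d["position"],3),round(d["score"],2)) for d in bot.find_in("top",n)[:1]])
E
```

```text
jar (array([ 610. , -111.4]), array([15.7, 49.3]), 61.7) (array([ 607.7, -115.8]), 49.4)
square (array([ 609.1, -127.6]), array([ 96.1, 108.1]), 25.1) (array([ 608.5, -128. ]), 142.0)
bowl [(array([ 0.627, -0.388,  0.026]), 0.62)]
tumbler [(array([0.605, 0.4  , 0.05 ]), 0.96)]
salt_pot [(array([ 0.421, -0.007,  0.064]), 0.56)]
jar [(array([ 0.605, -0.109,  0.091]), 0.72)]
```

View pics/top9.png

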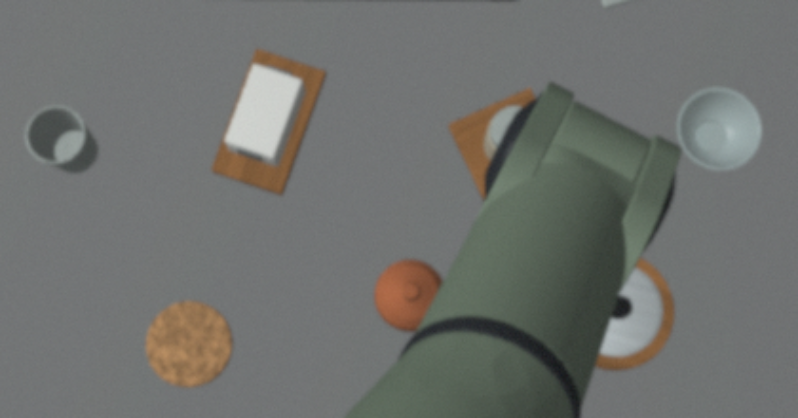

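The arm covers the jar in this top crop; the bowl, tumbler and salt pot haven't moved. I'll swing the arm aside over the mat and check the jar.

Emit:
apply_moves --claw '[0.085, 0.085, 0.085, 0.085, 0.085, 0.085, 0.085, 0.085, 0.085, 0.085, 0.085]' --xyz '[[0.04, 0, -0.01], [0.045, 0, 0], [0.045, 0, 0], [0.045, 0, 0], [0.045, 0, 0], [0.045, 0, 0], [0.045, 0, 0], [0.045, 0, 0], [0.03, 0, 0], [0.015, 0, 0], [0, 0, 0]]' --twist '[[0, 0, 0], [0, 0, 0], [0, 0, 0], [0, 0, 0], [0, 0, 0], [0, 0, 0], [0, 0, 0], [0, 0, 0], [0, 0, 0], [0, 0, 0], [0, 0, 0]]'

```text
clock: 31.55
position: [0.4541, 0.2737, 0.2158]
tool_rot: [-3.141, 0.001, 1.574]
force: [-0.5, -0.8, -0.1]
grip_width: 0.0849
finger_force: 0.0
```

```bash
python3 - <<'E'
from h import *
f=bot.grab_frame("top"); cv2.imwrite("pics/top10.png",cv2.resize(f["img"][140:340,340:540,::-1],None,fx=3,fy=3)); M=masks(f["img"])
for n,k,p,z,r in(("jar","white",(.604,-.13),.092,.045),("square","wood",(.604,-.13),.012,.1),("lid","white",(.408,-.252),.017,.065)):
    cs,_=blob(f,M[k],p,z,r); P=world(f,[c for c in cs if len(c)>20],z); print(n,rect(P),circ(P))
print(proj(f,[.604,-.13,.092])-[340,140])
E
```

```text
jar (array([ 605.4, -129. ]), array([49.7, 47.2]), 62.9) (array([ 605.5, -126.4]), 55.4)
square (array([ 604. , -130.2]), array([107.7, 108.4]), 25.2) (array([ 603.9, -130.2]), 148.8)
lid (array([ 409.8, -249.2]), array([101.9, 104.4]), 88.9) (array([ 409.8, -249.6]), 105.7)
[50.68903841 48.18837648]
```

View pics/top10.png

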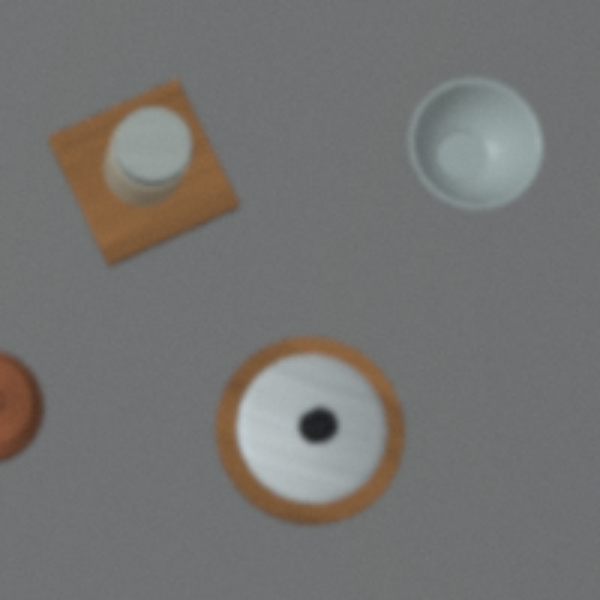

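The cap sits at (153,144) in the crop against a predicted (152,145), so the jar is centred and upright; the lid is centred on its board within about 2 mm. Handing in.

```bash
python3 -c "
from workcell import bot
print(bot.job_done())"
```

```text
the job is handed in; nothing more can be done
None
```

The lid is on the round board, the tiffin box is lengthwise on the oblong board and the jar, parked on the cork mat first, is on the square board, all upright and centred to within about 3 mm in the camera images, with the bowl, tumbler and salt pot unmoved; the job is handed in at about 32 s, with no verdict reported back.

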